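# Jack up the drain board

## Task

Set the small lever jack on the bench in front of the drain board with its saddle centred under the marked lift point on the board's steel lip. Pump the handle: press it right down so that the board's front edge rises, let it spring right up again so that the board settles back, then press it right down a second time and finish there, still holding the handle down so that the jack alone keeps the board tilted. Do not lean on or lift the board itself or shift the pot standing on it, and leave the terracotta cup and the wooden wedge where they are.

Things in the scene. Friction and masses are not known exactly. Their poses are not given: they have to be found in the camera images.
- drain_stand: Low wooden frame fixed to the bench; on it a plywood drain board 240 mm wide, hinged at its far edge, with a clay pot standing on it. Origin on the bench exactly under the lift point; x points from the lip to the hinge (235 mm away), z up. The board's middle is at y = -30 mm. The space under it is 42 mm high, clear 60 mm to each side of the lift point and 180 mm deep.
- lift_point (a point): The lift point: underside of the board's dark steel lip, 42 mm above the bench, marked on the lip's top by a round steel boss 26 mm across, 5 mm high. The lip is 6 mm thick and as wide as the board; the lift point is 22 mm behind its front edge. It rises to about 65 mm with the handle right down and falls back by the board's weight (about 5.5 N here).
- jack: Loose steel toe jack, about 0.7 kg, footprint 195 x 68 mm (from 110 mm behind to 85 mm in front of its origin), two side rails 10 mm high. Origin on its underside below the lever's pivot (pivot 48 mm up); x points to the saddle, -x to the handle, z up.
- jack_grip (a point): Where to grasp the jack: midway between the two upright grey cheek plates at the pivot, 40 mm above the bench. The cheeks are 34 mm across their outer faces (jack's y), 30 mm long (x), from 8 to 61 mm high, and do not move with the lever.
- saddle (a point): Axis of the saddle: a crosswise round steel bar, 28 mm diameter, 30 mm wide, on the lever's short end 75 mm from the pivot. With the handle up its axis is 68 mm in front of the jack's origin, its top 29 mm high (it slides in under the lip); with the handle right down its axis is 75 mm in front, its top 65 mm high, if the jack stays put.
- paddle (a point): Top centre of the black rubber press paddle (50 long x 32 wide x 10 mm) on the lever's long end, 120 mm from the pivot. With the handle up it is 106 mm behind the jack's origin and 105 mm above the bench; right down it is 120 mm behind and 47 mm above the bench.
- lever (a joint): Angle of the lever in rad: 0 handle up (0.45 rad above level), 0.5 handle right down on its stop. A spring returns it to 0 when let go. The paddle needs 2 to 4 N without load, about 7 N with the board on the saddle. Board and saddle meet at about 0.17.
- pot_mid (a point): Brown clay pot, 0.7 kg, 176 mm across, 106 mm high, standing loose on the drain board, its middle 123 mm behind the lift point and 30 mm to the -y side of it (stand frame); its rim is 162 mm above the bench. It rides up with the board and stays put on it. The point is half-way up.
- cup_mid (a point): Bystander: terracotta test cup, 62 mm wide, 53 mm high; the point is half-way up.
- wedge_mid (a point): Bystander: hardwood wedge 32 x 85 x 26 mm; the point is half-way up.
Things that resemble listed ones, but are neither listed nor needed, are in the scene too. What is shaped like the jack but red is not meant.

How it is judged (in metres and radians):
On the way, in this order (a step that is already met when the one before it is completed fails the run):
1. the jack stands on the bench with its saddle under the lift point, handle up, board still down (horizontal distance between saddle and lift_point below 0.018 m and height (world z) of jack below 0.005 m and angle between jack's own z axis and vertical below 0.08 rad and height (world z) of lift_point below 0.045 m and value of joint lever below 0.12 rad), for 0.2 s.
2. first stroke: the handle is pressed down and the jack raises the board at the lift point (horizontal distance between saddle and lift_point below 0.018 m and height (world z) of jack below 0.005 m and angle between jack's own z axis and vertical below 0.08 rad and height (world z) of lift_point above 0.056 m and value of joint lever above 0.4 rad), for 0.2 s.
3. the handle is let up and the board settles back down (all of step 1), for 0.2 s.
At the end, for the whole second after the job is handed in: The robot holds the lever down (over 0.40 rad, over 1.5 N on the jack); the lift point is over 56 mm up (42 at rest), carried by the jack (over 2.5 N), robot not touching board or stand; saddle within 18 mm of the lift point from above; jack flat on the bench (all of step 2 and contact force between any of the fingers, the arm and jack above 1.5 N and contact force between jack and drain_stand above 2.5 N and contact force between each of the fingers, the arm and drain_stand below 0.5 N); the arm keeps its last pose, push and grip.
It fails at once if the pot is shifted by more than 40 mm or tips over (distance of pot_mid from where it was at the start of the episode above 0.04 m or angle between pot_mid's own z axis and vertical above 0.3 rad).
It fails at once if the robot leans on or lifts the drain board or its stand (over 5 N) (contact force between any of the fingers, the arm and drain_stand above 5 N).
It fails at once if the cup or wedge is moved by more than 30 mm (distance of any of cup_mid, wedge_mid from where it was at the start of the episode above 0.03 m).
It also fails if it takes over 59 s, if anything falls off the work surface, if the arm or the gripper's body presses on something with over 40 N, if the wrist force passes 120 N, or if a joint passes its speed limit or range.

## Robot

A 7-joint arm with a two-finger parallel gripper is mounted at the origin on a cart in front of the work surface, level with it; the furniture and walls round the work are solid. World frame = base frame: x ahead of the robot, y to its left, z up, the work surface at z = 0. Lengths are in mm, angles in rad, forces in N, time in s.
With the tool pointing down it reaches from about 425 to 825 mm from the base axis. Payload 3.6 kg.
Tool frame: the origin (TCP) lies midway between the tips of the shut fingers; the grasp point (between the pads) lies 19 mm behind it; z points along the fingers, y is the line along which they close (so a half turn about z gives the same grasp; the last joint's range is limited). The gripper opens to 85 mm and grips with 20 to 120 N. Pads are 22 mm wide; open, the fingers measure 114 mm over their backs; the gripper's body (76 mm by 85 mm) begins 54 mm behind the grasp point. The pads swing forward as they close: fully open they stand 13 mm farther back than shut.
Start: joints at [-1.139, 0.615, -0.013, 1.423, 0.008, 1.103, -0.04], TCP at [287.248, 583.053, 231.297] pointing down, gripper open.
Joint ranges: [-3.12, 3.12], [-0.3, 2.06], [-1.34, 1.32], [0.26, 2.42], [-1.36, 4.5], [0.01, 1.98], [-2.84, 2.84]. Speed limits (rad/s): [2.79, 2.79, 3.14, 3.14, 3.14, 3.14, 3.14].

## Interface

Orientations are given as a unit quaternion [w, x, y, z].
In Python, from bench import get_state, get_image, hand_in, find_in, cut_out, tip_of gives the robot as it stands. The module is installed in compiled form; this text tells all that it offers.
- The arm moves only by the tool jog_arm, never from a script. Its argument "plan" is a list of rows, each a list of 7 numbers: the closure in counts, from 0 (fully open) to 255 (shut), then the shift along the tool's x, y, z in units of 50 mm (1.0 is 50 mm), then the turn, a rotation vector about the tool's x, y, z in units of 6 degrees (1.0 is 6 degrees). In form: [[claw, dx, dy, dz, rx, ry, rz], ...]. A call has 1 to 12 rows; each row is the pose to reach, as a shift and turn from the pose commanded when the call began, along the tool's axes at that moment; what a row does not reach only later rows make up. A row lasts 1/8 s, in which the tool goes at most 62.5 mm and 10.7 degrees, less where a joint would pass 70% of its speed; a pose out of reach is approached as far as the arm can. A call with a gripper value outside its range is refused whole. The fingers move at their own pace and stop on an object; the grip force is fixed at half the most. Time passes only in rows, so rows that repeat a pose let the fingers close. It gives the time, the measured TCP pose, the force, the opening and the grip force at its end, in the units of the state.
- get_state(): the state, without advancing time (a new reading comes with each control period).
- get_image(name): name is "scene" or "top" or "wrist"; returns a dict with "frame" (420x560x3 uint8, red, green, blue), "range_z" (420x560 float32, mm along the optical axis (not along the pixel's ray), 0 where there is no reading), "intrinsics" (3x3 intrinsics, pixels), "rvec" (rotation vector, rad) and "tvec" (3), from world to camera coordinates, as OpenCV has them. Camera axes: x right, y down, z forward; pixel columns grow to the right and rows downward; lengths in mm; the calibration is good to about 2 mm. A picture is of the moment at which its call begins.
- hand_in(): hands the job in; it is judged then, once.
Trained networks look in the newest picture that a camera, given by its name, has taken for a name from the list of things; names that differ only in an ending like _2 or _b are one class to them, and where a whole thing is asked for, a point or a joint stands for the part that bears it (a point fixed in the world has none). Each returns a list of dicts, best first, with "p" (0 to 1); they miss things now and then, are a little off and sometimes report something else, mostly with a low value. They report only what shows in the picture. A call takes as long as a camera call. They do not tell look-alikes from the thing itself.
- find_in(label, camera): "extent" ([left, top, width, height] in pixels, round what is visible of it).
- cut_out(label, camera): "region" (420x560 bool, what is visible of it) and "extent" ([left, top, width, height] in pixels, round what is visible of it).
- tip_of(label, camera): "pixel" ([row, column] in pixels: a listed point, or the origin of a listed thing).
The state is a dict: "time_s": time; "qpos": joint angles; "dq": joint speeds; "joint_torque": joint torques, N m; "tool_pos": TCP position; "eef_rot": TCP orientation; "force": force on the tool from outside, world axes, zero at the start; "moment": the same for the moment, N m; "gripper_width": finger opening in mm; "finger_force": force on a finger pad.
Only numpy, scipy, OpenCV 4.12 (cv2) and the standard library are available. Lean on these libraries where they do the work, as an engineer would, in place of code of your own. Each camera call takes 0.05 s, during which the arm holds its last target. There are 200 camera calls.

## Working session

There is one attempt and no reset: what is moved stays moved. The work goes in short steps, Python scripts to look and compute and a tool call to move; the robot and the scene stay as the last step left them, time stands still between calls to the robot, and variables do not carry over. Pictures are saved under pics/ and viewed, at most 10 in all, crops included, and the job is handed in when it is done.

Besides the shell and the picture viewer there is one more tool, called after "Emit:" in YAML: its name, and indented under it one key for each argument. jog_arm: Moves the arm, as the interface text tells. Its arguments: {"type":"object","properties":{"plan":{"type":"array"}},"required":["plan"]}

```bash
mkdir -p pics; cat > h.py <<'E'
import numpy as np, cv2
from bench import *
def cam(n):
    d=get_image(n); d['R']=cv2.Rodrigues(np.array(d['rvec'],float))[0]; d['t']=np.array(d['tvec'],float).ravel(); d['K']=np.array(d['intrinsics'],float); return d
def ray(d,r,c):
    v=d['R'].T@np.linalg.inv(d['K'])@np.array([c,r,1.]); return -d['R'].T@d['t'],v
def at_z(d,r,c,z):
    o,v=ray(d,r,c); return o+v*(z-o[2])/v[2]
def world(d):
    h,w=d['range_z'].shape; c,r=np.meshgrid(np.arange(w),np.arange(h)); Z=d['range_z'].astype(float)
    P=np.stack([c*Z,r*Z,Z],-1)@np.linalg.inv(d['K']).T
    W=(P-d['t'])@d['R']; W[Z<=0]=np.nan; return W
def save(d,n): cv2.imwrite('pics/'+n,d['frame'][:,:,::-1])
E
python3 - <<'E'
from h import *
np.set_printoptions(precision=1,suppress=True)
ims=[]
for n in ['scene','top']:
    d=cam(n); ims.append(d['frame']); W=world(d); np.save(n+'.npy',W)
    for l in ['jack','jack_grip','saddle','paddle','lift_point','drain_stand','pot_mid','cup_mid','wedge_mid']:
        for t in tip_of(l,n)[:3]:
            r,c=t['pixel']; print(n,l,round(t['p'],2),np.array([r,c]),W[int(r),int(c)] if 0<=r<420 and 0<=c<560 else '')
cv2.imwrite('pics/a.png',ims[0][:,:,::-1]);cv2.imwrite('pics/b.png',ims[1][:,:,::-1])
print(get_state())
E
```

```text
scene jack 0.84 [263.7 270.4] [507.5 378.8  13.5]
scene jack 0.71 [322.2 232.6] [470.8 609.9  26.2]
scene jack_grip 0.9 [251.  271.2] [512.  365.9  51.3]
scene jack_grip 0.72 [312.5 230.8] [479.3 603.9  56.9]
scene saddle 0.91 [335.9 214.9] [483.8 668.3  30. ]
scene saddle 0.64 [175.9 351.5] [221.5 527.2 580.2]
scene saddle 0.57 [253.6 252.9] [566.5 386.2  28.1]
scene paddle 0.9 [269.5 247.6] [502.  494.2 104.8]
scene drain_stand 0.62 [208.5 279.7] [623.4 154.9  -0.5]
scene pot_mid 0.67 [161.5 257.5] [773.4  64.6  73.3]
scene cup_mid 0.69 [233.9 233.1] [669.4 344.3  18.4]
scene wedge_mid 0.55 [177.  352.4] [220.4 524.1 574. ]
top jack 0.82 [249.4 141.3] [482.4 598.5  17. ]
top jack 0.78 [243.3 231.1] [493.6 353.9  59.4]
top jack_grip 0.66 [238.7 228. ] [507.3 362.2  54.4]
top jack_grip 0.66 [242.7 231.1] [496.3 353.9  59.3]
top jack_grip 0.57 [247.2 138.9] [484.9 596.2  58.4]
top saddle 0.67 [214.5 224.9] [574.8 375.6  27.4]
top saddle 0.32 [193.1 308.2] [627.1 148.9  52.5]
top paddle 0.73 [241.3 174.1] [495.6 493.4 110.5]
top paddle 0.66 [277.5 237.1] [404.5 335.  105.6]
top paddle 0.49 [240.9 229.3] [501.3 358.9  62.4]
top lift_point 0.94 [194.5 308.1] [623.1 149.5  59.6]
top drain_stand 0.87 [198.1 306.9] [613.3 154.6  53.6]
top pot_mid 0.88 [146.3 326.7] [751.3 100.1  72.5]
top cup_mid 0.8 [181.6 231.7] [671.6 359.3  -2. ]
top wedge_mid 0.72 [247.2 399.4] [ 483.1 -100.5   14.8]
top wedge_mid 0.72 [278.  236.4] [402.  337.3 108.7]
{'time_s': 1.0, 'qpos': array([-1.1,  0.6, -0. ,  1.4,  0. ,  1.1, -0. ]), 'dq': array([-0.,  0., -0., -0., -0.,  0.,  0.]), 'joint_torque': array([  0. , -46.9,   0.3, -17.1,   0. ,   0. ,  -0. ]), 'tool_pos': array([287.3, 583.1, 231.3]), 'eef_rot': array([-0. ,  0.2,  1. , -0. ]), 'force': array([ 0.5, -0.4,  0.4]), 'moment': array([ 0., -0.,  0.]), 'finger_force': 0.0, 'gripper_width': 85.64509627802528}
```

View pics/a.png

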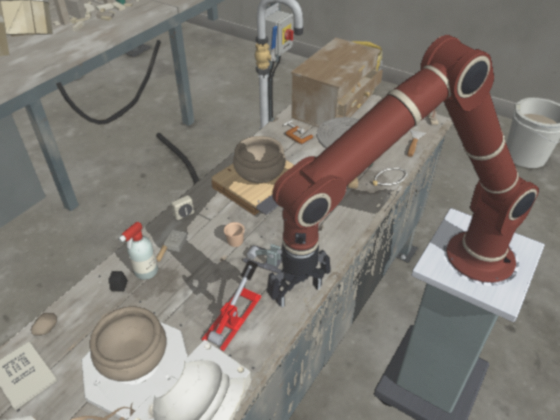

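View pics/b.png

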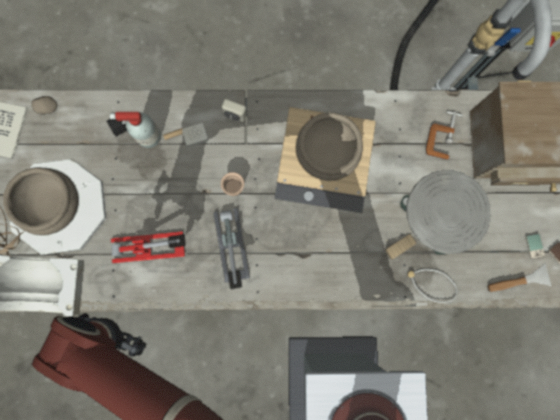

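The scene view shows the grey jack mostly hidden by the gripper near (255,262) and the red look-alike at (232,318). The top view shows them clearly.
- **Jack candidates (top, row,col):** grey toe jack (247,231) and red look-alike (247,148). I choose the grey one.
- **Pot candidates:** the pot on the board (146,328) and one on a white tray (200,40). I choose the one on the board.
- **Other items:** cup at (183,232), wedge at (247,400), and the boss on the lip at (197,309).

Next I'll check the choice in a close crop and measure it.

```bash
python3 - <<'E'
from h import *
np.set_printoptions(precision=1,suppress=True)
d=cam('top'); W=world(d)
cv2.imwrite('pics/c.png',cv2.resize(d['frame'][100:300,190:390],(600,600),interpolation=cv2.INTER_CUBIC)[:,:,::-1])
g=[m for m in cut_out('jack','top')]
for m in g:
    M=m['region']; P=W[M]; P=P[(P[:,2]>5)]; q=P[:,:2]; mu=q.mean(0); u=np.linalg.svd(q-mu,full_matrices=False)[2][0]; u*=np.sign(u[0])
    print('jack',m['p'],m['extent'],mu,np.degrees(np.arctan2(u[1],u[0])), 'ext',((q-mu)@u).min(),((q-mu)@u).max())
print('paddle',at_z(d,277.5,237.1,105)); print('saddle',at_z(d,214.5,224.9,29)); print('grip61',at_z(d,242.7,231.1,61)); print('origin', at_z(d,243.3,231.1,0))
print('boss',[at_z(d,*t['pixel'],42) for t in tip_of('lift_point','top')],[at_z(d,*t['pixel'],0) for t in tip_of('drain_stand','top')])
# boss: height 53 cells on lip
B=W[185:206,298:320]; m=(B[...,2]>51)&(B[...,2]<56); print('bossdepth',m.sum(),B[m].mean(0))
# lip: dark pixels on board z~48
f=d['frame'].astype(int).sum(2); sel=np.zeros(f.shape,bool); sel[170:220,265:375]=1
L=sel&(W[...,2]>40)&(W[...,2]<58)&(f<270); cs=[]
r=cv2.minAreaRect(W[L][:,:2].astype(np.float32)); print('lip',L.sum(),r,cv2.boxPoints(r))
S=np.zeros(f.shape,bool); S[95:220,265:385]=1; S&=(W[...,2]>38)&(W[...,2]<58)
r=cv2.minAreaRect(W[S][:,:2].astype(np.float32)); print('board',r)
E
```

```text
jack 0.82 [212.9, 210.3, 34.0, 81.2] [480.9 356.3] 10.79478826853683 ext -106.72509416447141 108.7178587260558
jack 0.68 [110.7, 233.3, 73.3, 31.5] [486.9 575.6] -85.777101035837 ext -104.9190141293917 108.82085366262261
paddle [403.2 334.8 105. ]
saddle [573.2 373.   29. ]
grip61 [494.3 353.5  61. ]
origin [497.4 358.    0. ]
boss [array([627.9, 150.2,  42. ])] [array([613. , 151.5,   0. ])]
bossdepth 165 [620.9 146.5  53.3]
lip 629 ((615.211669921875, 118.27294158935547), (238.49205017089844, 45.73948669433594), 80.31924438476562) [[572.6   4.6]
 [617.7  -3.1]
 [657.8 232. ]
 [612.7 239.7]]
board ((721.8729858398438, 101.33273315429688), (240.6246337890625, 262.2607116699219), 80.39950561523438)
```

View pics/c.png

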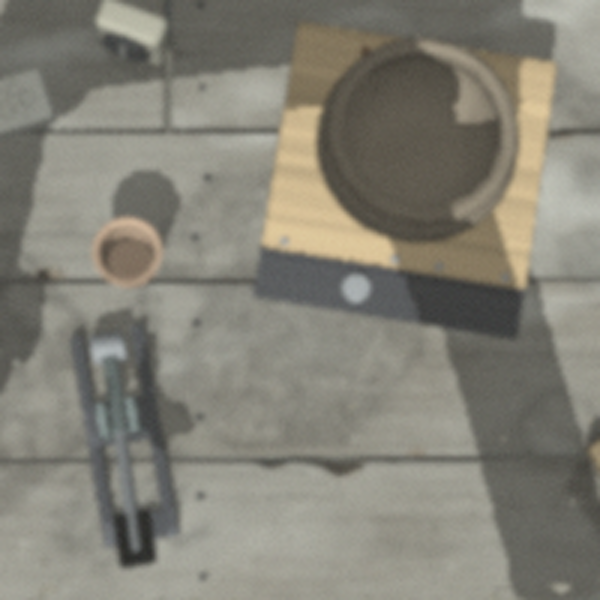

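The crop confirms the grey jack: saddle at crop (108,350), cheeks at (115,410), paddle at (135,537), pointing toward the cup at (127,250). The boss is at crop (357,289), at about world (620.5,148). The stand heading is about -9.6°, and the jack heading about +11.5°. I'll go above the jack first.

```bash
cat >> h.py <<'E'
from scipy.spatial.transform import Rotation as Ro
def pose():
    s=get_state(); q=np.array(s['eef_rot']); q=q/np.linalg.norm(q); return np.array(s['tool_pos']),Ro.from_quat(q[[1,2,3,0]]),s
def tgt(yaw):  # tool down, tool y at world angle yaw deg
    a=np.radians(yaw); y=np.array([np.cos(a),np.sin(a),0]); z=np.array([0,0,-1.]); return Ro.from_matrix(np.stack([np.cross(y,z),y,z],1))
def row(p,yaw,base=None):
    p0,R0,s=pose() if base is None else base
    d=R0.inv().apply(np.array(p)-p0)/50; r=(R0.inv()*tgt(yaw)).as_rotvec(degrees=True)/6
    return np.round(np.r_[d,r],3).tolist()
E
python3 - <<'E'
from h import *
p,R,s=pose(); print(p,R.as_matrix().round(3))
print(row([480,355,220],101.5))
E
```

```text
[287.25947236 583.07853382 231.29237734] [[-0.897  0.442 -0.   ]
 [ 0.442  0.897  0.   ]
 [ 0.     0.    -1.   ]]
[-5.474, -2.389, 0.226, 0.0, -0.0, -6.288]
```

Emit:
jog_arm:
  plan:
    - [0, -1, -0.44, 0.05, 0, 0, -1.2]
    - [0, -2, -0.88, 0.1, 0, 0, -2.4]
    - [0, -3, -1.3, 0.15, 0, 0, -3.6]
    - [0, -4, -1.75, 0.2, 0, 0, -4.8]
    - [0, -5, -2.2, 0.22, 0, 0, -6]
    - [0, -5.47, -2.39, 0.22, 0, 0, -6.29]
    - [0, -5.47, -2.39, 0.22, 0, 0, -6.29]
    - [0, -5.47, -2.39, 0.22, 0, 0, -6.29]

```text
time_s: 2.2
tool_pos: [478.3, 356.9, 220.4]
eef_rot: [-0.0, -0.101, 0.995, 0.001]
force: [-1.0, 1.1, -0.2]
gripper_width: 85.2
finger_force: 0.0
```

```bash
python3 - <<'E'
from h import *
np.set_printoptions(precision=1,suppress=True)
p,R,s=pose(); print(p,s['qpos'],s['force'])
d=cam('wrist'); W=world(d); save(d,'d.png'); np.save('w.npy',W)
print('cam',-d['R'].T@d['t'])
for l,z in [('jack',0),('jack_grip',40),('saddle',15),('paddle',105)]:
    for t in tip_of(l,'wrist')[:2]:
        r,c=t['pixel']; print(l,round(t['p'],2),r,c,at_z(d,r,c,z),W[int(r),int(c)])
m=[x for x in cut_out('jack','wrist')]
for x in m[:1]:
    P=W[x['region']]; print(x['p'],x['extent'],np.nanmin(P,0),np.nanmax(P,0))
    for lo,hi in [(5,14),(56,64),(25,32),(98,110)]:
        q=P[(P[:,2]>lo)&(P[:,2]<hi)][:,:2].astype(np.float32)
        if len(q)>20: print(lo,len(q),cv2.minAreaRect(q))
E
```

```text
[478.3 356.9 220.4] [-0.6  0.5 -0.2  1.6  0.1  1.   1. ] [-1.   1.1 -0.2]
cam [414.6 344.6 362.7]
jack 0.74 209.8 275.5 [506.3 359.6   0. ] [490.2 356.5  61.3]
jack 0.61 269.9 69.4 [620.3 148.1   0. ] [619.7 147.3  -0.7]
jack_grip 0.96 250.0 515.3 [488.8 595.8  40. ] [484.2 579.6  60.5]
jack_grip 0.79 218.3 276.3 [504.2 360.3  40. ] [499.3 359.2  56.8]
paddle 0.75 274.9 271.9 [532.8 363.  105. ] [567.7 367.5  27. ]
paddle 0.69 263.9 441.6 [496.6 492.5 105. ] [495.5 490.8 106.7]
0.75 [389.8, 198.8, 170.2, 83.8] [448.4 409.5 -30. ] [552.9 687.2 242.7]
5 4257 ((488.90191650390625, 581.379638671875), (68.37577819824219, 188.27381896972656), 5.03730583190918)
56 797 ((488.3681945800781, 587.328125), (34.114715576171875, 51.40330505371094), 5.1262030601501465)
25 136 ((478.51275634765625, 619.2080078125), (78.60066223144531, 17.192541122436523), 77.47477722167969)
98 951 ((496.6979064941406, 487.9696044921875), (31.630678176879883, 42.34562301635742), 5.019693374633789)
```

View pics/d.png

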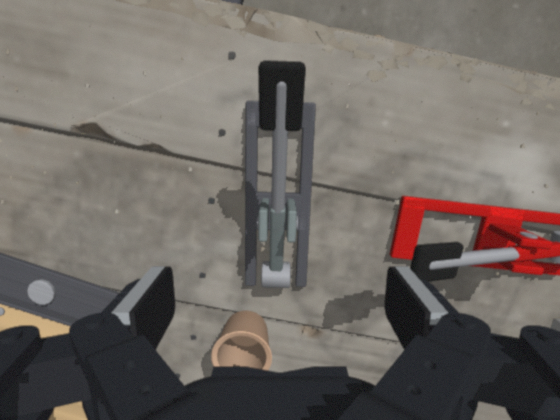

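The wrist view shows the grey jack upright in the picture: paddle (282,95), cheeks (277,220), saddle (277,275). The cup is below it at (240,350), the boss at (40,292), and the red jack off to the right. Next I'll fit its geometry from depth.

```bash
python3 - <<'E'
from h import *
np.set_printoptions(precision=1,suppress=True)
d=cam('wrist'); W=world(d)
J=W[50:300,235:325].reshape(-1,3)
for n,lo,hi in [('rails',6,13),('pad',97,112)]:
    q=J[(J[:,2]>lo)&(J[:,2]<hi)][:,:2].astype(np.float32); print(n,len(q),cv2.minAreaRect(q))
S=W[262:290,258:295].reshape(-1,3); S=S[(S[:,2]>20)&(S[:,2]<33)];print('sad',cv2.minAreaRect(S[:,:2].astype(np.float32)),S[:,2].max())
C=W[195:245,255:300].reshape(-1,3); C=C[(C[:,2]>50)&(C[:,2]<66)];print('cheek',cv2.minAreaRect(C[:,:2].astype(np.float32)))
B=W[275:310,22:58].reshape(-1,3); B=B[(B[:,2]>51)&(B[:,2]<57)];print('boss',len(B),cv2.minAreaRect(B[:,:2].astype(np.float32)),at_z(d,292,40,53))
p,R,s=pose(); print(p,s['time_s'])
E
```

```text
rails 4754 ((493.1177978515625, 359.2130126953125), (194.44189453125, 68.11972045898438), 9.912683486938477)
pad 2265 ((398.71148681640625, 342.6985778808594), (44.84465408325195, 31.922592163085938), 9.37936019897461)
sad ((567.637451171875, 372.47802734375), (31.847187042236328, 29.36635398864746), 11.233471870422363) 32.35989764410418
cheek ((498.8680419921875, 360.1805725097656), (44.301551818847656, 36.05242156982422), 11.35556697845459)
boss 590 ((624.8314819335938, 148.04403686523438), (25.0773983001709, 36.90708541870117), 68.48633575439453) [620.4 148.7  53. ]
[479.2 355.8 220.3] 2.55
```

```bash
python3 - <<'E'
from h import *
print(row([504.5,361,220],99.9)); print(row([504.5,361,21],99.9))
E
```

```text
[-0.517, 0.001, 0.006, 0.001, -0.001, 0.283]
[-0.518, 0.0, 3.986, 0.001, -0.001, 0.283]
```

Emit:
jog_arm:
  plan:
    - [0, -0.52, 0, 0, 0, 0, 0.28]
    - [0, -0.52, 0, 0.5, 0, 0, 0.28]
    - [0, -0.52, 0, 1.2, 0, 0, 0.28]
    - [0, -0.52, 0, 2, 0, 0, 0.28]
    - [0, -0.52, 0, 2.8, 0, 0, 0.28]
    - [0, -0.52, 0, 3.5, 0, 0, 0.28]
    - [0, -0.52, 0, 3.9, 0, 0, 0.28]
    - [0, -0.52, 0, 3.99, 0, 0, 0.28]
    - [0, -0.52, 0, 3.99, 0, 0, 0.28]
    - [0, -0.52, 0, 3.99, 0, 0, 0.28]
    - [0, -0.52, 0, 3.99, 0, 0, 0.28]

```text
time_s: 3.92
tool_pos: [505.8, 360.6, 21.8]
eef_rot: [0.001, -0.086, 0.996, 0.0]
force: [0.1, -0.8, 0.4]
gripper_width: 85.4
finger_force: 0.0
```

Emit:
jog_arm:
  plan:
    - [60, 0, 0, 0, 0, 0, 0]
    - [100, 0, 0, 0, 0, 0, 0]
    - [140, 0, 0, 0, 0, 0, 0]
    - [190, 0, 0, 0, 0, 0, 0]
    - [255, 0, 0, 0, 0, 0, 0]
    - [255, 0, 0, 0, 0, 0, 0]
    - [255, 0, 0, 0, 0, 0, 0]
    - [255, 0, 0, 0, 0, 0, 0]

```text
time_s: 4.92
tool_pos: [505.3, 360.5, 21.0]
eef_rot: [0.0, -0.086, 0.996, 0.0]
force: [0.5, -0.1, 1.8]
gripper_width: 33.3
finger_force: 61.6
```

```bash
python3 - <<'E'
from h import *
p=pose()[0]
print(row([490,330,55],95)); print(row([463,175,55],80.4)); print(row([463,175,25],80.4))
E
```

```text
[0.406, -0.549, -0.681, 0.005, 0.004, 0.807]
[1.468, -3.511, -0.682, 0.006, 0.003, 3.241]
[1.468, -3.511, -0.082, 0.006, 0.003, 3.241]
```

Emit:
jog_arm:
  plan:
    - [255, 0, 0, -0.35, 0, 0, 0]
    - [255, 0, 0, -0.68, 0, 0, 0]
    - [255, 0.4, -0.55, -0.68, 0, 0, 0.5]
    - [255, 0.7, -1.1, -0.68, 0, 0, 1]
    - [255, 0.95, -1.7, -0.68, 0, 0, 1.5]
    - [255, 1.15, -2.3, -0.68, 0, 0, 2.1]
    - [255, 1.3, -2.9, -0.68, 0, 0, 2.7]
    - [255, 1.47, -3.4, -0.68, 0, 0, 3.2]
    - [255, 1.47, -3.51, -0.68, 0, 0, 3.24]
    - [255, 1.47, -3.51, -0.4, 0, 0, 3.24]
    - [255, 1.47, -3.51, -0.1, 0, 0, 3.24]
    - [255, 1.47, -3.51, -0.08, 0, 0, 3.24]

```text
time_s: 6.42
tool_pos: [461.4, 175.4, 23.0]
eef_rot: [-0.002, 0.083, 0.997, -0.001]
force: [-0.4, -0.8, -7.9]
gripper_width: 33.4
finger_force: 61.3
```

```bash
python3 - <<'E'
from h import *
np.set_printoptions(precision=1,suppress=True)
p,R,s=pose(); print(p,R.as_matrix()[:,1],s['gripper_width'],s['force'])
a=cam('wrist'); W=world(a); b=cam('top'); Wt=world(b)
cv2.imwrite('pics/e.png',np.hstack([a['frame'],b['frame']])[:,:,::-1][:, :])
im=np.hstack([cv2.resize(a['frame'],(400,300)),cv2.resize(b['frame'][120:300,220:460],(400,300))]); cv2.imwrite('pics/e.png',im[:,:,::-1])
for n,d,w in [('wrist',a,W),('top',b,Wt)]:
  for l,z in [('jack',0),('jack_grip',40),('saddle',18),('paddle',109),('lift_point',42)]:
    for t in tip_of(l,n)[:2]:
        r,c=t['pixel']; print(n,l,round(t['p'],2),r,c,at_z(d,r,c,z),w[int(r),int(c)])
E
```

```text
[461.4 175.4  23. ] [ 0.2  1.  -0. ] 33.37120400660653 [-0.4 -0.8 -7.9]
wrist jack 0.83 256.2 277.4 [462.5 175.2   0. ] [434.6 180.3  71. ]
wrist jack_grip 0.78 294.8 280.5 [463.1 176.6  40. ] [451.1 178.4  62.3]
wrist lift_point 0.72 294.0 280.1 [461.7 176.7  42. ] [451.1 178.4  62.3]
top jack 0.71 254.8 299.8 [464.6 170.    0. ] [443.5 196.9 419.4]
top jack 0.65 251.8 143.5 [475.9 595.8   0. ] [474.  581.6  63.7]
top jack_grip 0.92 243.3 138.4 [496.  600.1  40. ] [496.2 599.4  47.1]
top jack_grip 0.86 254.8 301.0 [462.4 169.2  40. ] [442.9 193.7 429.8]
top saddle 0.98 248.4 116.1 [484.4 664.7  18. ] [484.7 661.6  29.7]
top saddle 0.92 229.8 302.3 [531.5 163.3  18. ] [531.7 165.4  37.7]
top paddle 0.76 293.4 297.8 [362.5 182.9 109. ] [363.3 184.5 100.7]
top paddle 0.61 240.6 172.9 [496.8 496.4 109. ] [499.  500.1 101.6]
top lift_point 0.88 191.1 306.3 [634.2 152.6  42. ] [632.9 154.   50.5]
top lift_point 0.28 291.9 296.8 [365.  181.8  42. ] [368.4 187.  103.1]
```

View pics/e.png

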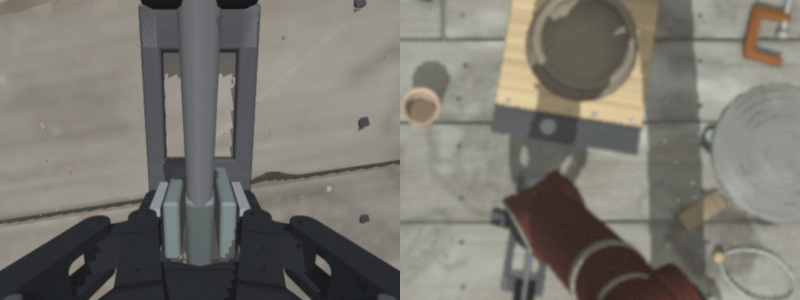

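```bash
python3 - <<'E'
from h import *
print(row([550.5,160,23.5],80.4)); print(row([550.5,160,19.5],80.4))
E
```

```text
[-1.777, 0.003, 0.03, 0.001, 0.002, -0.002]
[-1.777, 0.003, 0.11, 0.001, 0.002, -0.002]
```

Emit:
jog_arm:
  plan:
    - [255, -0.3, 0, 0, 0, 0, 0]
    - [255, -0.6, 0, 0, 0, 0, 0]
    - [255, -0.9, 0, 0, 0, 0, 0]
    - [255, -1.2, 0, 0, 0, 0, 0]
    - [255, -1.5, 0, 0, 0, 0, 0]
    - [255, -1.7, 0, 0, 0, 0, 0]
    - [255, -1.77, 0, 0, 0, 0, 0]
    - [255, -1.77, 0, 0, 0, 0, 0]
    - [255, -1.77, 0, 0.04, 0, 0, 0]
    - [255, -1.77, 0, 0.07, 0, 0, 0]
    - [255, -1.77, 0, 0.07, 0, 0, 0]

```text
time_s: 8.4
tool_pos: [549.7, 160.1, 21.2]
eef_rot: [-0.0, 0.084, 0.997, -0.0]
force: [-0.9, -0.6, -8.9]
gripper_width: 33.3
finger_force: 61.6
```

```bash
python3 - <<'E'
from h import *
np.set_printoptions(precision=1,suppress=True)
p,R,s=pose(); print(p,s['qpos'])
for n in ['wrist','top']:
  d=cam(n); w=world(d)
  for l,z in [('jack',0),('jack_grip',40),('paddle',105),('lift_point',42)]:
    for t in tip_of(l,n)[:2]:
        r,c=t['pixel']; print(n,l,round(t['p'],2),r,c,at_z(d,r,c,z),w[int(r),int(c)])
d=cam('wrist'); W=world(d); save(d,'f.png')
q=W.reshape(-1,3)
for n,lo,hi in [('rails',6,13),('pad',95,110)]:
    m=(W[...,2]>lo)&(W[...,2]<hi)&(W[...,0]<540); a,st=cv2.connectedComponentsWithStats(m.astype(np.uint8))[1:3]; k=1+st[1:,4].argmax(); print(n,cv2.minAreaRect(W[a==k][:,:2].astype(np.float32)))
E
```

```text
[549.7 160.1  21.2] [-0.3  0.8 -0.1  1.8  0.1  0.5  1. ]
wrist jack 0.56 256.3 281.1 [550.5 161.8   0. ] [523.4 166.1  67.9]
wrist jack_grip 0.86 295.3 280.8 [550.5 161.5  40. ] [539.6 163.   60.4]
top jack 0.84 251.1 141.6 [477.8 600.9   0. ] [474.4 587.9  59. ]
top jack 0.79 222.8 300.4 [552.8 167.1   0. ] [513.9 189.7 347.4]
top jack_grip 0.79 244.4 135.8 [493.1 606.9  40. ] [496.5 616.7  10.5]
top jack_grip 0.67 222.2 307.8 [549.7 149.7  40. ] [506.3 179.9 411.1]
top paddle 0.59 240.5 176.8 [497.3 487.4 105. ] [498.1 488.4 110.6]
top paddle 0.54 260.4 302.0 [444.8 171.  105. ] [445.7 171.  106.1]
top lift_point 0.97 194.0 304.1 [626.2 158.7  42. ] [571.9 180.9 353.7]
top lift_point 0.55 224.1 302.5 [544.4 164.2  42. ] [509.4 185.8 350.6]
rails ((490.2507019042969, 148.8937225341797), (24.918603897094727, 103.76251983642578), 80.57998657226562)
pad ((535.3348388671875, 152.96820068359375), (29.20346450805664, 8.284392356872559), 57.80047607421875)
```

View pics/f.png

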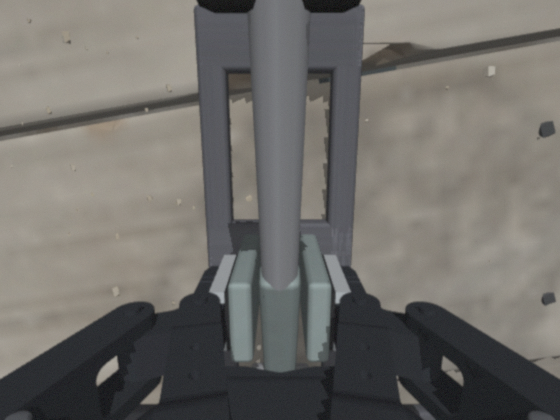

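The wrist view shows the jack square in the grip: cheeks at (280,300), lever straight, rails level. It is still hanging slightly, so I'll lower it until it bears on the bench.

Emit:
jog_arm:
  plan:
    - [255, 0, 0, 0.03, 0, 0, 0]
    - [255, 0, 0, 0.04, 0, 0, 0]
    - [255, 0, 0, 0.04, 0, 0, 0]

```text
time_s: 9.32
tool_pos: [550.2, 159.9, 21.0]
eef_rot: [0.0, 0.084, 0.996, 0.0]
force: [-3.5, -1.5, 6.4]
gripper_width: 33.3
finger_force: 63.2
```

Emit:
jog_arm:
  plan:
    - [180, 0, 0, -0.03, 0, 0, 0]
    - [100, 0, 0, -0.03, 0, 0, 0]
    - [40, 0, 0, -0.03, 0, 0, 0]
    - [0, 0, 0, -0.03, 0, 0, 0]
    - [0, 0, 0, -0.03, 0, 0, 0]
    - [0, 0, 0, -0.5, 0, 0, 0]
    - [0, 0, 0, -1.2, 0, 0, 0]
    - [0, 0, 0, -2, 0, 0, 0]
    - [0, 0, 0, -2.8, 0, 0, 0]
    - [0, 1, 0, -3.2, 0, 0, 0]
    - [0, 2, 0, -3.4, 0, 0, 0]
    - [0, 2, 0, -3.4, 0, 0, 0]

```text
time_s: 10.82
tool_pos: [447.8, 177.8, 190.2]
eef_rot: [-0.001, 0.081, 0.997, 0.0]
force: [0.8, 0.2, -0.7]
gripper_width: 85.4
finger_force: 0.0
```

```bash
python3 - <<'E'
from h import *
np.set_printoptions(precision=1,suppress=True)
p,R,s=pose(); print(p,s['qpos'],s['force'])
d=cam('wrist'); W=world(d); save(d,'g.png')
for l,z in [('jack',0),('jack_grip',40),('paddle',105),('lift_point',42),('saddle',15)]:
    for t in tip_of(l,'wrist')[:2]:
        r,c=t['pixel']; print(l,round(t['p'],2),r,c,at_z(d,r,c,z),W[int(r),int(c)])
X=W.copy(); ok=(X[...,0]>380)&(X[...,0]<660)&(X[...,1]>90)&(X[...,1]<250)
for n,lo,hi in [('rails',6,13),('pad',97,112),('boss',51,57)]:
    m=ok&(X[...,2]>lo)&(X[...,2]<hi)&((X[...,0]>600) if n=='boss' else (X[...,0]<600)); a,st=cv2.connectedComponentsWithStats(m.astype(np.uint8))[1:3]; k=1+st[1:,4].argmax(); print(n,cv2.minAreaRect(X[a==k][:,:2].astype(np.float32)))
E
```

```text
[447.8 177.8 190.2] [-0.3  0.4 -0.1  1.9  0.1  0.8  0.9] [ 0.8  0.2 -0.7]
jack 0.61 288.5 281.5 [551.1 163.9   0. ] [514.3 169.1  72.2]
jack 0.53 373.7 279.9 [653.7 145.3   0. ] [437.8 180.4 265.7]
jack_grip 0.73 308.9 278.7 [551.1 161.   40. ] [538.4 162.5  60.4]
paddle 0.61 215.2 275.8 [444.3 176.9 105. ] [444.1 176.4 104.9]
lift_point 0.64 371.7 279.7 [617.3 151.   42. ] [609.  151.7  51.2]
saddle 0.92 355.3 274.3 [618.2 145.2  15. ] [609.1 146.6  26.7]
rails ((520.2884521484375, 144.8013153076172), (26.596101760864258, 165.56307983398438), 80.51583862304688)
pad ((442.9978332519531, 178.805419921875), (32.082828521728516, 43.95174789428711), 80.45426940917969)
boss ((608.5388793945312, 152.28677368164062), (8.462844848632812, 1.171355962753296), 79.84796142578125)
```

View pics/g.png

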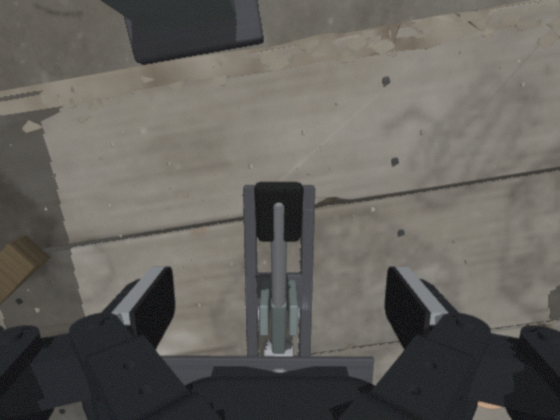

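The wrist view shows the jack standing straight with its saddle just under the lip at (278,350), its paddle at (279,210), and the gripper clear. Next: shut the fingers and press the paddle along its arc.

```bash
python3 - <<'E'
from h import *
for q in ([445,178.5,130],[445,178.5,108],[438,179.7,80],[431.5,181,60],[431,181,45]): print(row(q,80.4))
E
```

```text
[0.156, 0.021, 1.179, -0.002, 0.001, -0.016]
[0.156, 0.021, 1.619, -0.002, 0.001, -0.016]
[0.298, 0.021, 2.179, -0.002, 0.001, -0.016]
[0.43, 0.025, 2.579, -0.002, 0.001, -0.016]
[0.44, 0.023, 2.879, -0.002, 0.001, -0.016]
```

Emit:
jog_arm:
  plan:
    - [120, 0.1, 0.02, 0, 0, 0, 0]
    - [255, 0.16, 0.02, 0.2, 0, 0, 0]
    - [255, 0.16, 0.02, 0.5, 0, 0, 0]
    - [255, 0.16, 0.02, 0.8, 0, 0, 0]
    - [255, 0.16, 0.02, 1.1, 0, 0, 0]
    - [255, 0.16, 0.02, 1.3, 0, 0, 0]
    - [255, 0.16, 0.02, 1.4, 0, 0, 0]
    - [255, 0.16, 0.02, 1.4, 0, 0, 0]

```text
time_s: 12.12
tool_pos: [443.7, 179.0, 119.1]
eef_rot: [-0.0, 0.084, 0.996, -0.0]
force: [0.4, 0.1, 0.1]
gripper_width: -0.0
finger_force: 0.0
```

Emit:
jog_arm:
  plan:
    - [255, 0, 0, 0.2, 0, 0, 0]
    - [255, 0.05, 0, 0.4, 0, 0, 0]
    - [255, 0.12, 0, 0.6, 0, 0, 0]
    - [255, 0.17, 0, 0.8, 0, 0, 0]
    - [255, 0.22, 0, 1, 0, 0, 0]
    - [255, 0.25, 0, 1.15, 0, 0, 0]
    - [255, 0.27, 0, 1.3, 0, 0, 0]
    - [255, 0.28, 0, 1.35, 0, 0, 0]
    - [255, 0.28, 0, 1.38, 0, 0, 0]
    - [255, 0.28, 0, 1.38, 0, 0, 0]
    - [255, 0.28, 0, 1.38, 0, 0, 0]

```text
time_s: 13.5
tool_pos: [431.1, 181.4, 50.6]
eef_rot: [0.001, 0.084, 0.996, 0.0]
force: [0.5, -0.3, 6.6]
gripper_width: 0.3
finger_force: 3.5
```

```bash
python3 - <<'E'
from h import *
np.set_printoptions(precision=1,suppress=True)
p,R,s=pose(); print(p,s['force'])
a=cam('top'); W=world(a); b=cam('scene')
for l,z in [('lift_point',65),('paddle',47),('pot_mid',115),('saddle',65)]:
    for t in tip_of(l,'top')[:2]:
        r,c=t['pixel']; print(l,round(t['p'],2),r,c,at_z(a,r,c,z),W[int(r),int(c)])
im=np.hstack([cv2.resize(a['frame'][120:300,220:460],(400,300)),cv2.resize(b['frame'][130:310,180:420],(400,300))]); cv2.imwrite('pics/h.png',im[:,:,::-1])
E
```

```text
[431.1 181.4  50.6] [ 0.5 -0.3  6.6]
lift_point 0.7 190.4 306.7 [631.9 153.2  65. ] [630.7 156.   77.9]
paddle 0.93 240.0 178.2 [503.5 494.1  47. ] [498.1 483.4 110.3]
pot_mid 0.71 142.6 327.4 [748.8 101.2 115. ] [761.5  97.5  75.5]
saddle 0.73 246.1 114.4 [487.2 655.4  65. ] [490.1 667.3  28.9]
saddle 0.67 191.9 309.1 [627.8 146.9  65. ] [628.1 148.1  77. ]
```

View pics/h.png

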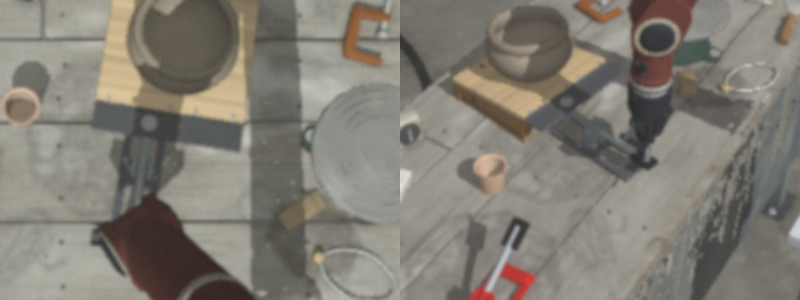

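The board is tilted (boss top now at about 77 mm) and the pot has not moved. I'll press a little further, then let the handle up along the arc.

Emit:
jog_arm:
  plan:
    - [255, 0, 0, 0.06, 0, 0, 0]
    - [255, 0, 0, 0.06, 0, 0, 0]
    - [255, 0, 0, 0.06, 0, 0, 0]
    - [255, -0.02, 0, -0.2, 0, 0, 0]
    - [255, -0.06, 0, -0.4, 0, 0, 0]
    - [255, -0.11, 0, -0.6, 0, 0, 0]
    - [255, -0.16, 0, -0.8, 0, 0, 0]
    - [255, -0.22, 0, -1, 0, 0, 0]
    - [255, -0.28, 0, -1.2, 0, 0, 0]
    - [255, -0.28, 0, -1.45, 0, 0, 0]
    - [255, -0.28, 0, -1.45, 0, 0, 0]
    - [255, -0.28, 0, -1.45, 0, 0, 0]

```text
time_s: 15.3
tool_pos: [442.9, 178.8, 122.5]
eef_rot: [-0.001, 0.084, 0.997, -0.0]
force: [0.4, 0.0, -0.4]
gripper_width: -0.0
finger_force: 0.0
```

Emit:
jog_arm:
  plan:
    - [255, 0, 0, 0, 0, 0, 0]
    - [255, 0, 0, 0, 0, 0, 0]
    - [255, 0, 0, 0, 0, 0, 0]

```text
time_s: 15.68
tool_pos: [443.6, 178.9, 122.6]
eef_rot: [-0.0, 0.084, 0.996, -0.0]
force: [-0.2, 0.8, 0.2]
gripper_width: -0.0
finger_force: 0.0
```

```bash
python3 - <<'E'
from h import *
np.set_printoptions(precision=1,suppress=True)
p,R,s=pose(); print(p,s['force'])
for n in ('top','wrist'):
  a=cam(n); W=world(a)
  for l,z in [('lift_point',42),('paddle',105),('saddle',15),('jack_grip',40)]:
    for t in tip_of(l,n)[:3]:
        r,c=t['pixel']; x=at_z(a,r,c,z)
        if x[1]<300: print(n,l,round(t['p'],2),r,c,x,W[int(r),int(c)])
E
```

```text
[443.6 178.9 122.6] [-0.2  0.8  0.2]
top lift_point 0.75 195.2 306.0 [622.9 153.6  42. ] [620.8 154.7  57.6]
top saddle 0.71 196.0 304.8 [625.4 154.9  15. ] [618.7 159.9  54.4]
top jack_grip 0.8 220.2 303.6 [555.2 160.9  40. ] [554.2 163.4  52.2]
wrist paddle 0.86 260.9 275.3 [445.1 177.7 105. ] [432.9 180.  133.9]
wrist jack_grip 0.81 357.9 280.6 [549.  162.9  40. ] [529.7 165.7  64.7]
```

The board is back down, the jack hasn't moved and the handle is up. Second stroke now, holding at the bottom.

Emit:
jog_arm:
  plan:
    - [255, 0, 0, 0.27, 0, 0, 0]
    - [255, 0.05, 0, 0.47, 0, 0, 0]
    - [255, 0.12, 0, 0.67, 0, 0, 0]
    - [255, 0.17, 0, 0.87, 0, 0, 0]
    - [255, 0.22, 0, 1.07, 0, 0, 0]
    - [255, 0.25, 0, 1.25, 0, 0, 0]
    - [255, 0.27, 0, 1.38, 0, 0, 0]
    - [255, 0.28, 0, 1.45, 0, 0, 0]
    - [255, 0.28, 0, 1.51, 0, 0, 0]
    - [255, 0.28, 0, 1.51, 0, 0, 0]
    - [255, 0.28, 0, 1.51, 0, 0, 0]
    - [255, 0.28, 0, 1.51, 0, 0, 0]

```text
time_s: 17.68
tool_pos: [430.8, 181.2, 47.8]
eef_rot: [0.001, 0.084, 0.996, 0.0]
force: [-0.4, -0.7, 8.9]
gripper_width: 0.4
finger_force: 4.4
```

```bash
python3 - <<'E'
from h import *
np.set_printoptions(precision=1,suppress=True)
p,R,s=pose(); print(p,s['force'])
a=cam('top'); W=world(a)
for l,z in [('lift_point',65),('jack_grip',40)]:
    for t in tip_of(l,'top')[:3]:
        r,c=t['pixel']; x=at_z(a,r,c,z)
        if x[1]<300: print(l,round(t['p'],2),r,c,x,W[int(r),int(c)])
E
```

```text
[430.8 181.2  47.8] [-0.4 -0.7  8.9]
lift_point 0.56 192.9 311.7 [625.1 140.   65. ] [625.1 143.   78.5]
jack_grip 0.81 225.6 306.5 [540.5 153.4  40. ] [540.4 155.8  55.3]
```

```bash
python3 -c "
from bench import hand_in; print(hand_in())"
```

```text
the job is handed in; nothing more can be done
None
```

The job is handed in (verdict not shown): the jack was set under the lift point and pumped once with the board settling back. On the second stroke the handle is held down at about 9 N, with the board tilted; the last top-camera reading put the jack up to 10 mm back, which should still be within the 18 mm limit.

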